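# Dial the drying case open and draw the spatula out through its short hatch

### The arm

A 6-joint arm with a two-finger parallel gripper is mounted at the origin on a cart in front of the work surface, level with it; the furniture and walls round the work are solid. World frame = base frame: x ahead of the robot, y to its left, z up, the work surface at z = 0. Lengths are in m, angles in degrees, forces in N, time in s.
With the tool pointing down it reaches from about 0.35 to 0.8 m from the base axis. Payload 7.3 kg.
Tool frame: the origin (TCP) lies at the very end of the fingers, on their centre line; the grasp point (between the pads) lies 19 mm behind it; z points along the fingers, y is the line along which they close (so a half turn about z gives the same grasp; the last joint's range is limited). The gripper opens to 85 mm and grips with 20 to 120 N. Pads are 22 mm wide; open, the fingers measure 114 mm over their backs; the gripper's body (76 mm by 85 mm) begins 54 mm behind the grasp point. The pads swing forward as they close: fully open they stand 13 mm farther back than shut.
Start: joints at [-73.682, 19.595, 87.324, -0, 73.075, -8.365], TCP at [0.219, -0.477, 0.231] pointing down, gripper open.
Joint ranges: [-145.02, 145.02], [-44.19, 115.74], [2.07, 154.8], [-57.11, 237.11], [16.16, 152.29], [-177.93, 177.93]. Speed limits (degrees/s): [147.25, 147.25, 180, 180, 180, 180].

### API

Orientations are given as a 3x3 rotation matrix whose columns are the frame's x, y, z axes.
In Python, from workcell import ctrl gives the robot as it stands.
- The arm moves only by the tool servo_tool, never from a script. Its argument "series" is text: rows parted by semicolons, each of 7 numbers parted by spaces: the shift along the tool's x, y, z in mm, then the turn, a rotation vector about the tool's x, y, z in degrees, then the finger opening in mm, from 0 to 85.4. A call has 1 to 10 rows; each row shifts and turns the commanded pose from where the row before left it, along the tool's axes as they then stand; what a row does not reach is not made up. A row lasts 1/10 s, in which the tool goes at most 50 mm and 8.59 degrees, less where a joint would pass 70% of its speed; a pose out of reach is approached as far as the arm can. A call is refused whole if a number of a shift passes 50 or a number of a turn 8.59, either way. A call with a gripper value outside its range is refused whole. The fingers move at their own pace and stop on an object; the grip force is fixed at half the most. Time passes only in rows, so rows that do not move let the fingers close. It gives the time, the measured TCP pose, the force, the opening and the grip force at its end, in the units of the state.
- ctrl.sense(): the state, without advancing time (a new reading comes with each control period).
- ctrl.snapshot(name): name is "scene" or "top" or "wrist"; returns a dict with "frame" (420x560x3 uint8, red, green, blue), "z_map" (420x560 float32, m along the optical axis (not along the pixel's ray), 0 where there is no reading), "fov_y" (degrees; the focal length in pixels is half the picture's height over the tangent of half this angle, whatever the lens; pixels are square), "cx", "cy" (the principal point, pixels), "R" (3x3) and "t" (3): a world point X has camera coordinates R X + t. Camera axes: x right, y down, z forward; pixel columns grow to the right and rows downward; lengths in m; the calibration is good to about 2 mm. A picture is of the moment at which its call begins.
- ctrl.job_done(): hands the job in; it is judged then, once.
The state is a dict: "time_s": time; "q": joint angles; "qd": joint speeds; "joint_torque": joint torques, N m; "ee_pos": TCP position; "orientation": TCP orientation; "force": force on the tool from outside, world axes, zero at the start; "ft_torque": the same for the moment, N m; "finger_gap": finger opening in m; "grip_force": force on a finger pad.
Only numpy, scipy, OpenCV 4.12 (cv2) and the standard library are available. Lean on these libraries where they do the work, as an engineer would, in place of code of your own. Each camera call takes 0.05 s, during which the arm holds its last target. There are 200 camera calls.

### The job

Turn the black dial on the white drying case until its white pointer lines up with the red mark and let go of it, which winds the clear shutter part of the way open. Then take the wooden spatula by its handle, tilt it and draw it out slantwise through the hatch, which is shorter than the spatula, leaving the dial at the mark and the bowl, spice jar and blue-lidded food box where they stand. Finish with the gripper still holding the spatula, motionless, with all of it at least 8 cm above the case's flat top, touching nothing else.

Things in the scene. Friction and masses are not known exactly. Their poses are not given: they have to be found in the camera images.
- case: White fixed drying case on the worktop, 176 mm (its x) by 352 mm (its y, -146 to +206), flat top 90 mm high. Origin: on the worktop; yaw within 0.3 rad of 0. Side walls 82 mm high. Fixed roof (z 84 to 90 mm) over y > +30; solid drive block at y +106 to +206 with the dial on top at x 0, y +155. The hatch is the open space between the low end lip at -y and the shutter's blue edge
- trough_floor (a point): Point on the floor of the case's trough, 6 mm above the worktop, straight above the case's origin. Trough: case x -80 to +80 mm, y -140 to +106 mm, with two cross ribs 8 mm wide at y = -120 and +50 whose tops are 20 mm above the worktop
- lip_top (a point): Middle of the top of the low end lip of the trough: 60 mm above the worktop, 6 mm thick, case y = -143 mm
- dial (a joint): Dial angle (rad): 0 at the start, stop at 1.7; grows clockwise seen from above; stiff (0.2 N m), stays where left. Each rad winds the shutter 85 mm toward the case's +y. At 0 its white pointer looks to the case's -x
- dial_axis (a point): On the dial's upright turning axis, at the top of its grip bar, 128 mm above the worktop. Black grip bar 52 mm long (along the pointer's line), 14 mm thick, 28 mm tall, on a black disc of radius 29 mm whose top is 100 mm above the worktop
- dial_pointer (a point): White-lined end of the grip bar, 26 mm from the axis, at the top of the bar; its x axis points from here to the dial's axis
- index_mark (a point): Centre of the red mark on the flat steel ring round the dial, 34.5 mm from the dial's axis; its x axis points from here to the dial's axis. It lies 1.0 to 1.4 rad clockwise of the pointer's start
- shutter_edge (a point): Middle of the shutter's free edge (12 mm blue strip on a clear panel), top face, 82 mm above the worktop; underside 74.5 mm at the strip, 76 mm behind it. At dial 0 it is 25 mm from the lip's inner face (case y = -115 mm)
- spatula: Wooden spatula 220 mm long, about 60 g, loose, flat on the ribs, underside 20 mm above the worktop, roughly along the case's y. Origin: underside, mid length; y runs from handle to blade. Handle 22 mm wide, 12 thick, y -110 to +20; neck 14 wide, 8 thick; blade 58 wide, 5 thick, y +32 to +110, under shutter and roof. Black dot on the handle
- spatula_handle_end (a point): End of the spatula's handle, mid thickness
- spatula_blade_tip (a point): Middle of the end of the spatula's blade, mid thickness
- bowl: White bowl, 125 mm across and 56 mm high, loose on the yellow chopping board to the right; bystander. Origin: centre of its underside
- spice_jar: Small spice jar with a yellow cap, 42 mm across, 96 mm high, loose, behind the case; bystander. Origin: centre of its underside
- food_tub: Clear food box with a blue lid, 109 mm by 149 mm, 60 mm high, loose, behind the board at the right; bystander. Origin: centre of its underside
- kettle: Yellow kettle, 235 mm high, fixed at the left; bystander
- can: Drink can, 168 mm high, fixed at the right; bystander

How it is judged:
By the outcome, as a careful person would: the job done as asked, in the order asked, and still so for the second after the job is handed in, while the arm keeps its last pose, push and grip.
It also fails if it takes over 54 s, if anything falls off the work surface, if the arm or the gripper's body presses on something with over 40 N, if the wrist force passes 120 N, or if a joint passes its speed limit or range.

## Working session

There is one attempt and no reset: what is moved stays moved. The work goes in short steps, Python scripts to look and compute and a tool call to move; the robot and the scene stay as the last step left them, time stands still between calls to the robot, and variables do not carry over. Pictures are saved under pics/ and viewed, at most 10 in all, crops included, and the job is handed in when it is done.

Besides the shell and the picture viewer there is one more tool, called after "Call:" as a command line: name --argument value ..., lists and objects as JSON in quotes. servo_tool: Moves the arm, as the interface text tells. Its arguments: {"type":"object","properties":{"series":{"type":"string"}},"required":["series"]}

```bash
ls; mkdir -p pics; cat > h.py <<'E'
import numpy as np,cv2
from workcell import ctrl
def snap(n,f=None):
    s=ctrl.snapshot(n)
    if f: cv2.imwrite('pics/'+f,s['frame'][:,:,::-1])
    return s
def foc(s): return s['frame'].shape[0]/2/np.tan(np.radians(s['fov_y'])/2)
def ray(s,u,v,z):
    R=np.array(s['R']);t=np.array(s['t']);f=foc(s)
    d=R.T@np.array([(u-s['cx'])/f,(v-s['cy'])/f,1]);c=-R.T@t
    return c+d*(z-c[2])/d[2]
def pix(s,X):
    p=np.array(s['R'])@np.array(X)+np.array(s['t']);f=foc(s)
    return p[:2]/p[2]*f+[s['cx'],s['cy']]
E
python3 - <<'E'
from h import *
a=snap('top','top.png');b=snap('scene','scene.png')
for s in(a,b): print(s['fov_y'],s['cx'],s['cy'],-np.array(s['R']).T@s['t'],np.array(s['R'])[2])
s=ctrl.sense();print(s['time_s'],s['ee_pos'],s['orientation'],s['force'])
E
```

```text
pics
43.452178377943845 287.4663393923179 209.42505322489376 [0.17351796 0.03428143 1.77555112] [ 0.23490629 -0.03053689 -0.97153823]
48.1213903204466 279.6491465275636 214.01230903118557 [-0.26131927  0.84112421  1.55186088] [ 0.43906617 -0.46501623 -0.76875276]
0.1 [ 0.21915041 -0.47666936  0.23070327] [[ 9.08627466e-01  4.17607448e-01 -3.84645622e-04]
 [ 4.17607576e-01 -9.08626521e-01  1.32602413e-03]
 [ 2.04258338e-04 -1.36549287e-03 -9.99999047e-01]] [-0.13602043 -0.07103805  1.06448294]
```

View pics/top.png

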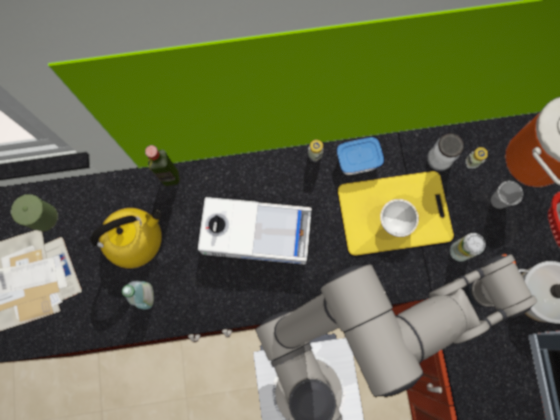

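View pics/scene.png

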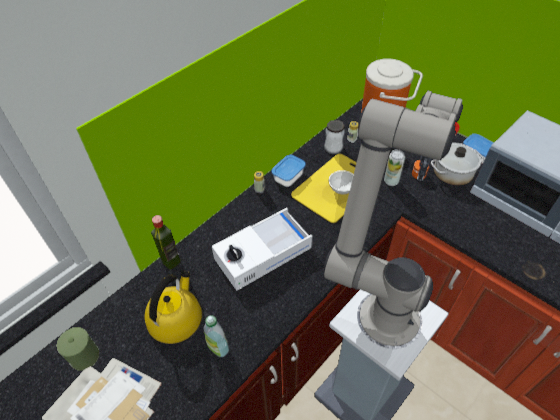

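The top view shows the case with the dial at (217,226), blue shutter edge at (300,230) and bowl at (399,218). The scene view has the dial at (234,254) and blue edge at (291,225). Next I measure roughly from enlarged crops.

```bash
python3 - <<'E'
from h import *
a=snap('top')
f=a['frame'];hsv=cv2.cvtColor(f,cv2.COLOR_RGB2HSV)
roi=np.zeros(f.shape[:2],bool);roi[185:275,190:325]=1
bl=((hsv[...,0]>100)&(hsv[...,0]<125)&(hsv[...,1]>120)&roi).astype(np.uint8)
n,l,st,c=cv2.connectedComponentsWithStats(bl);i=1+np.argmax(st[1:,4]);print('blue',st[i],c[i],ray(a,*c[i],.082))
r=cv2.minAreaRect(cv2.findContours((l==i).astype(np.uint8),0,1)[0][0]);print(r)
bk=((f.max(2)<60)&roi).astype(np.uint8);bk[:,:203]=0;bk[:210]=0;bk[245:]=0;bk[:,235:]=0
ys,xs=np.nonzero(bk);print('dial',xs.mean(),ys.mean(),ray(a,xs.mean(),ys.mean(),.105))
w=((hsv[...,1]<60)&(f.min(2)>120)&roi).astype(np.uint8)
cs=max(cv2.findContours(w,0,1)[0],key=cv2.contourArea)
print([ (p[0].tolist(),ray(a,*p[0],.085)[:2].round(3)) for p in cv2.approxPolyDP(cs,5,True)])
for k,(s,x) in enumerate([(a,(190,185,130,90)),(snap('scene'),(205,200,115,95))]):
    cv2.imwrite(f'pics/c{k}.png',cv2.resize(s['frame'][x[1]:x[1]+x[3],x[0]:x[0]+x[2],::-1],None,fx=6,fy=6,interpolation=2))
E
```

```text
blue [294 211   7  45 125] [297.352 232.304] [ 0.50208055 -0.04000103  0.082     ]
((297.25244140625, 232.97523498535156), (2.8856077194213867, 44.27915573120117), 5.710592269897461)
dial 217.23529411764707 223.30252100840337 [0.56418229 0.21381002 0.105     ]
[([204, 199], array([0.657, 0.25 ])), ([202, 252], array([0.481, 0.275])), ([306, 260], array([ 0.407, -0.054])), ([310, 207], array([ 0.58 , -0.094]))]
```

View pics/c0.png

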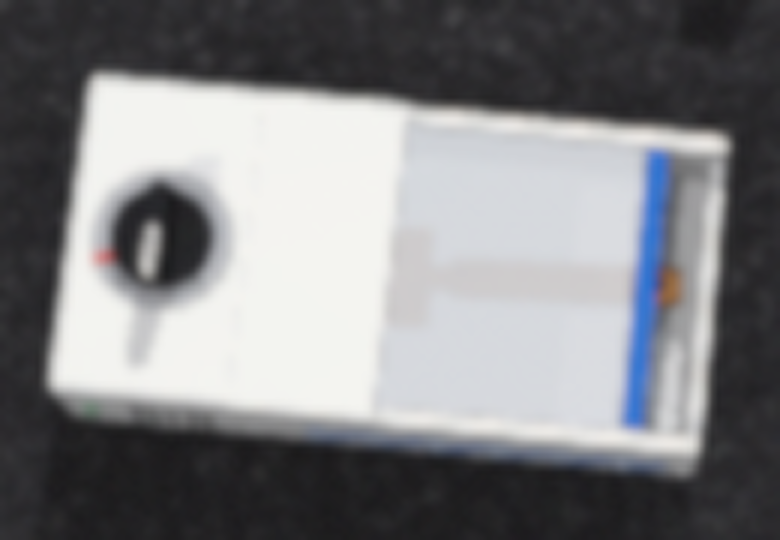

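The crop shows the dial bar with its white pointer toward the case's -x (image down), the red mark at its left, clockwise of the pointer, and the spatula handle end just past the blue strip. The case yaw is about -0.24 rad. I'll go above the case for a wrist view.

Call:
servo_tool --series "25 -20 -17 0 0 0 85;25 -20 -17 0 0 0 85;25 -20 -17 0 0 0 85;25 -20 -17 0 0 0 85;25 -20 -17 0 0 0 85;25 -20 -17 0 0 0 85;25 -20 -17 0 0 0 85;25 -20 -17 0 0 0 85;25 -20 -17 0 0 0 85;25 -20 -17 0 0 0 85"

```text
time_s: 1.2
ee_pos: [0.3631, -0.1896, 0.402]
orientation: [[0.909, 0.417, 0.0], [0.417, -0.909, -0.0], [0.0, 0.0, -1.0]]
force: [0.9, -0.5, 0.5]
finger_gap: 0.0851
grip_force: 0.0
```

Call:
servo_tool --series "25 -20 0 0 0 0 85;25 -20 0 0 0 0 85;25 -20 0 0 0 0 85;25 -20 0 0 0 0 85;25 -20 0 0 0 0 85;25 -20 0 0 0 0 85;25 -20 0 0 0 0 85;25 -20 0 0 0 0 85;25 -20 0 0 0 0 85;25 -20 0 0 0 0 85"

```text
time_s: 2.2
ee_pos: [0.5069, 0.0965, 0.4011]
orientation: [[0.909, 0.418, -0.0], [0.418, -0.909, -0.0], [-0.0, 0.0, -1.0]]
force: [-0.3, -1.3, -0.1]
finger_gap: 0.0853
grip_force: 0.0
```

Call:
servo_tool --series "0 0 0 0 0 -8.5 85;0 0 0 0 0 -8.5 85;0 0 0 0 0 -8.5 85;0 0 0 0 0 -8.5 85;0 0 0 0 0 -8.5 85;0 0 0 0 0 -8.5 85;0 0 0 0 0 -8.5 85;0 0 0 0 0 -8.5 85;0 0 0 0 0 -8.5 85;0 0 0 0 0 -8.5 85"

```text
time_s: 3.2
ee_pos: [0.5064, 0.0952, 0.401]
orientation: [[-0.343, 0.939, -0.001], [0.939, 0.343, -0.0], [0.0, -0.001, -1.0]]
force: [-0.8, 1.1, -0.1]
finger_gap: 0.0854
grip_force: 0.0
```

Call:
servo_tool --series "0 0 0 0 0 -8 85;0 0 0 0 0 -8 85;0 0 0 0 0 -8 85;0 0 0 0 0 -8 85;0 0 0 0 0 -8 85;0 0 0 0 0 -8 85;0 0 0 0 0 -8 85;0 0 0 0 0 0 85;0 0 0 0 0 0 85"

```text
time_s: 4.1
ee_pos: [0.5065, 0.0953, 0.4011]
orientation: [[-0.968, 0.251, -0.0], [0.251, 0.968, -0.0], [0.0, -0.0, -1.0]]
force: [-0.4, -0.5, -0.5]
finger_gap: 0.0848
grip_force: 0.0
```

```bash
python3 - <<'E'
from h import *
a=snap('wrist','w1.png');print(a['fov_y'],-np.array(a['R']).T@a['t'],np.array(a['R'])[2])
s=ctrl.sense();print(s['time_s'],np.round(s['q'],1),s['ee_pos'],np.round(s['orientation'],3),s['force'])
E
```

```text
64.49264202310367 [0.42557957 0.11594989 0.54446255] [ 0.31309706 -0.08158858 -0.94621009]
4.15 [  2.1  14.6  68.2  -0.   97.3 -73.4] [0.50650615 0.09523444 0.4011876 ] [[-0.968  0.251 -0.   ]
 [ 0.251  0.968 -0.   ]
 [ 0.    -0.    -1.   ]] [1.02798596 0.3933239  0.02850868]
```

View pics/w1.png

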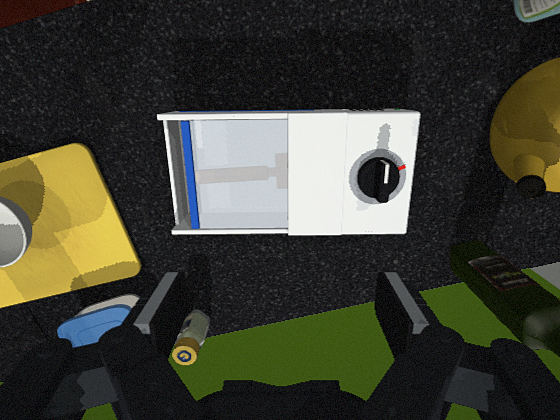

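The wrist view shows the case clearly: dial bar at (382,180), red mark at (402,167), blue strip at (188,173). Now I measure these.

```bash
cat >> h.py <<'E'
def comps(m,k=3,mn=4):
    n,l,st,c=cv2.connectedComponentsWithStats(m.astype(np.uint8))
    o=1+np.argsort(-st[1:,4])[:k]
    return [(st[i,4],c[i],(l==i)) for i in o if st[i,4]>=mn]
E
python3 - <<'E'
from h import *
a=snap('wrist');f=a['frame'];h=cv2.cvtColor(f,cv2.COLOR_RGB2HSV)
R=np.zeros(f.shape[:2],bool);R[115:228,350:408]=1
red=comps(R&(h[...,1]>120)&((h[...,0]<10)|(h[...,0]>170)),1)[0]
R2=np.zeros_like(R);R2[105:240,155:290]=1
bl=comps(R2&(h[...,0]>100)&(h[...,0]<125)&(h[...,1]>130),2)
for b in bl: print('bl',b[0],b[1],ray(a,*b[1],.082))
m=bl[0][2] if bl[0][1][0]>170 else bl[1][2]
ys,xs=np.nonzero(m);P=np.array([ray(a,x,y,.082)[:2] for x,y in zip(xs,ys)])
c=P.mean(0);d=np.linalg.svd(P-c)[2][0];print('strip centre',c,'dir deg',np.degrees(np.arctan2(d[1],d[0])),np.ptp((P-c)@d))
print('red',red[0],red[1],ray(a,*red[1],.091))
R3=np.zeros_like(R);R3[155:205,356:403]=1
blk=comps(R3&(f.max(2)<70),1)[0]
hull=cv2.convexHull(np.argwhere(blk[2])[:,::-1].astype(np.int32))
# white pointer inside hull
mm=np.zeros(f.shape[:2],np.uint8);cv2.fillConvexPoly(mm,hull,1);mm=cv2.erode(mm,np.ones((3,3)))
wh=comps((mm>0)&(f.min(2)>150),1)[0];print('white',wh[0],wh[1],ray(a,*wh[1],.128))
ys,xs=np.nonzero(wh[2]);P=np.array([ray(a,x,y,.128)[:2] for x,y in zip(xs,ys)]);d=np.linalg.svd(P-P.mean(0))[2][0]
print('white dir',np.degrees(np.arctan2(d[1],d[0])),np.ptp((P-P.mean(0))@d), P.min(0),P.max(0))
print('blk bbox',[ (ray(a,*p,.1)[:2].round(4)) for p in hull[:,0][::3]])
w=cv2.morphologyEx(((h[...,1]<50)&(f.min(2)>170)).astype(np.uint8),cv2.MORPH_OPEN,np.ones((3,3)))
R4=np.zeros_like(R);R4[90:250,288:425]=1
cs=max(cv2.findContours(w*R4.astype(np.uint8),0,1)[0],key=cv2.contourArea)
for p in cv2.approxPolyDP(cs,4,True): print(p[0],ray(a,*p[0],.09)[:2].round(4))
cv2.imwrite('pics/w1c.png',cv2.resize(f[100:245,155:425,::-1],None,fx=2.9,fy=2.9,interpolation=2))
E
```

```text
bl 893 [189.72900336 173.60806271] [ 0.49836509 -0.03681943  0.082     ]
bl 137 [232.60583942 110.08759124] [0.43061179 0.04779034 0.082     ]
strip centre [ 0.49972932 -0.0371581 ] dir deg -13.939727534903378 0.15617515135645407
red 28 [401.25 167.25] [0.5615974  0.25258336 0.091     ]
white 65 [386.12307692 173.64615385] [0.55395288 0.22157082 0.128     ]
white dir -13.613257810507006 0.022269243203588987 [0.5427769 0.217258 ] [0.5651792  0.22556645]
blk bbox [array([0.5717, 0.245 ]), array([0.6019, 0.2239]), array([0.5987, 0.2117]), array([0.572 , 0.1895]), array([0.5494, 0.1922]), array([0.5385, 0.205 ]), array([0.5388, 0.2281]), array([0.5523, 0.2423]), array([0.5703, 0.2452])]
[419 113] [0.4954 0.2854]
[289 113] [0.4526 0.1198]
[288 234] [0.6203 0.0763]
[404 233] [0.6617 0.2433]
```

View pics/w1c.png

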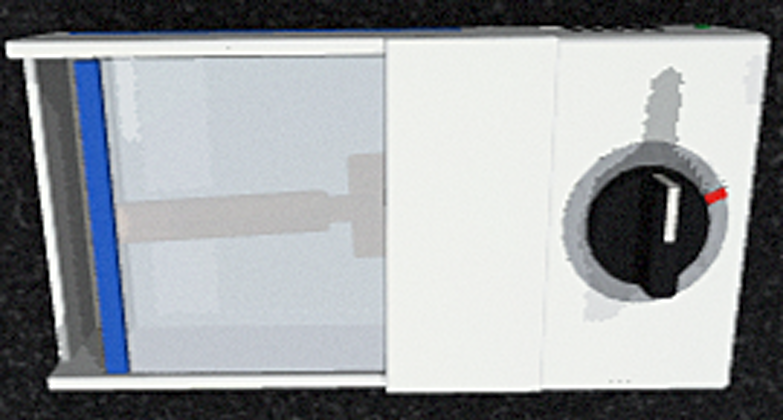

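Dial axis is about (0.566, 0.218), mark at (0.5616, 0.2526), 34.9 mm from it, which matches the given 34.5. The required turn is about 69° (1.20 rad). Case yaw is about -14.0°. Moving to the dial.

Call:
servo_tool --series "-2.7 13.4 15 0 0 0 60;-2.7 13.4 15 0 0 0 60;-2.7 13.4 15 0 0 0 60;-2.7 13.4 15 0 0 0 60;-2.7 13.4 15 0 0 0 60;-2.7 13.4 15 0 0 0 60;-2.7 13.4 15 0 0 0 60;-2.7 13.4 15 0 0 0 60;-2.7 13.4 15 0 0 0 60;-2.7 13.4 15 0 0 -0.5 60"

```text
time_s: 5.2
ee_pos: [0.5663, 0.2194, 0.2499]
orientation: [[-0.971, 0.239, -0.0], [0.239, 0.971, -0.0], [0.0, -0.0, -1.0]]
force: [-0.0, 0.3, -0.1]
finger_gap: 0.0601
grip_force: 0.0
```

Call:
servo_tool --series "0 0 17 0 0 0 60;0 0 17 0 0 0 60;0 0 17 0 0 0 60;0 0 17 0 0 0 60;0 0 17 0 0 0 60;0 0 17 0 0 0 60;0 0 0 0 0 0 60;0 0 0 0 0 0 60"

```text
time_s: 6.0
ee_pos: [0.566, 0.2187, 0.1491]
orientation: [[-0.971, 0.239, -0.0], [0.239, 0.971, -0.0], [0.0, -0.0, -1.0]]
force: [0.8, 0.1, -0.4]
finger_gap: 0.0597
grip_force: 0.0
```

```bash
python3 - <<'E'
from h import *
a=snap('wrist','w2.png')
s=ctrl.sense();print(s['time_s'],s['ee_pos'],np.round(s['orientation'],3))
print([pix(a,p).round(0) for p in [(.566,.218,.128),(.5407,.2243,.128),(.5616,.2526,.091)]])
E
```

```text
6.05 [0.56637915 0.21874188 0.14980178] [[-0.971  0.239  0.001]
 [ 0.239  0.971  0.   ]
 [-0.001  0.    -1.   ]]
[array([280., 254.]), array([280., 209.]), array([331., 210.])]
```

View pics/w2.png

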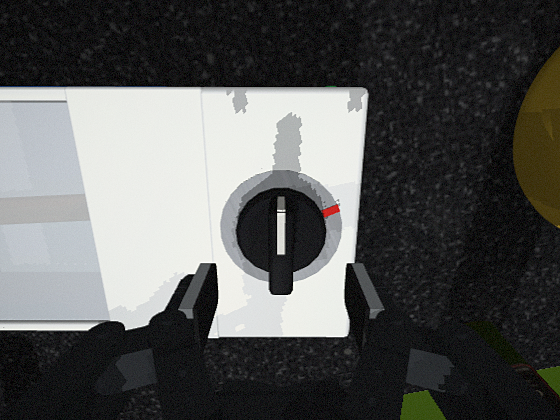

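The wrist view shows the bar centred at (281,252) and the mark at (332,211), both agreeing with the prediction. Descend and grip.

Call:
servo_tool --series "0 0 9 0 0 0 60;0 0 9 0 0 0 60;0 0 9 0 0 0 60;0 0 9 0 0 0 60;0 0 9 0 0 0 60;0 0 0 0 0 0 40;0 0 0 0 0 0 20;0 0 0 0 0 0 10;0 0 0 0 0 0 8;0 0 0 0 0 0 8"

```text
time_s: 7.05
ee_pos: [0.5662, 0.2185, 0.1049]
orientation: [[-0.971, 0.239, 0.001], [0.239, 0.971, 0.0], [-0.001, 0.001, -1.0]]
force: [-0.9, 0.3, 2.2]
finger_gap: 0.0126
grip_force: 60.2
```

Call:
servo_tool --series "0 0 0 0 0 0 8;0 0 0 0 0 0 8;0 0 0 0 0 0 8"

```text
time_s: 7.35
ee_pos: [0.5662, 0.2185, 0.1049]
orientation: [[-0.971, 0.239, 0.001], [0.239, 0.971, 0.0], [-0.001, 0.001, -1.0]]
force: [-0.4, -0.6, 5.3]
finger_gap: 0.0126
grip_force: 60.7
```

Gripped (gap 12.6 mm against a 14 mm bar). Turn 69° clockwise, which is + about tool z, in 6° rows.

Call:
servo_tool --series "0 0 0 0 0 6 8;0 0 0 0 0 6 8;0 0 0 0 0 6 8;0 0 0 0 0 6 8;0 0 0 0 0 6 8;0 0 0 0 0 6 8;0 0 0 0 0 0 8"

```text
time_s: 8.05
ee_pos: [0.5665, 0.219, 0.1049]
orientation: [[-0.644, 0.765, 0.002], [0.765, 0.644, 0.001], [-0.0, 0.002, -1.0]]
force: [1.4, 3.2, 4.9]
finger_gap: 0.0134
grip_force: 60.8
```

Call:
servo_tool --series "0 0 0 0 0 6 8;0 0 0 0 0 6 8;0 0 0 0 0 6 8;0 0 0 0 0 6 8;0 0 0 0 0 6 8;0 0 0 0 0 3 8;0 0 0 0 0 0 8;0 0 0 0 0 0 8;0 0 0 0 0 0 8"

```text
time_s: 8.95
ee_pos: [0.5669, 0.2192, 0.1049]
orientation: [[-0.128, 0.992, 0.003], [0.992, 0.128, 0.002], [0.001, 0.003, -1.0]]
force: [3.5, 4.4, 3.4]
finger_gap: 0.0131
grip_force: 60.7
```

```bash
python3 - <<'E'
from h import *
a=snap('wrist','w3.png')
E
```

```text
(no output)
```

View pics/w3.png

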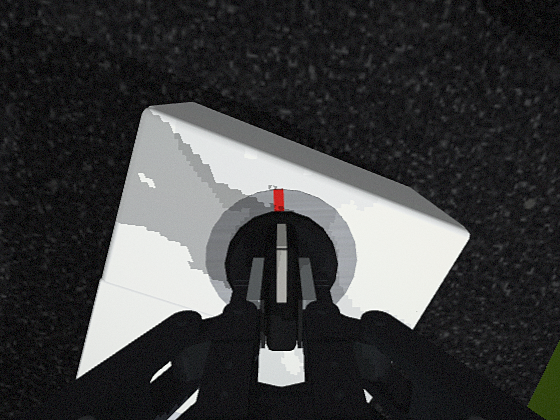

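The pointer line is at (281,225–300) and the red mark at (279,200): nearly aligned. I'll quantify it.

```bash
python3 - <<'E'
from h import *
a=snap('wrist');f=a['frame'];h=cv2.cvtColor(f,cv2.COLOR_RGB2HSV)
R=np.zeros(f.shape[:2],bool);R[180:215,260:300]=1
red=comps(R&(h[...,1]>120)&((h[...,0]<10)|(h[...,0]>170)),1)[0]
m=ray(a,*red[1],.091)[:2]
R[:]=0;R[250:300,272:290]=1
w=comps(R&(f.min(2)>110),1)[0];ys,xs=np.nonzero(w[2])
P=np.array([ray(a,x,y,.128)[:2] for x,y in zip(xs,ys)]);c=P.mean(0);d=np.linalg.svd(P-c)[2][0];d*=np.sign(d[1])
ang=lambda v:np.degrees(np.arctan2(v[1],v[0]))
print(red[1],m,w[0],w[1],c,ang(d),np.ptp((P-c)@d))
end=c+d*((P-c)@d).max();ax=end-.026*d;print('axis from bar',ax)
for A in(ax,np.array([.566,.218]),np.array([.5667,.2188])): print('mark ang',ang(m-A),np.linalg.norm(m-A))
E
```

```text
[278.27753304 199.8722467 ] [0.56137422 0.25167869] 488 [281.38934426 274.18442623] [0.56535875 0.23172369] 97.02122056498654 0.022873430054408853
axis from bar [0.56718183 0.21692123]
mark ang 99.48589182196194 0.03523930715367901
mark ang 97.82066137257848 0.03399487725409117
mark ang 99.20100923721186 0.033307234561265095
```

Call:
servo_tool --series "0 0 0 0 0 -1.2 8;0 0 0 0 0 -1.2 8;0 0 0 0 0 0 8;0 0 0 0 0 0 8"

```text
time_s: 9.45
ee_pos: [0.5669, 0.2192, 0.1049]
orientation: [[-0.169, 0.986, 0.003], [0.986, 0.169, 0.002], [0.001, 0.003, -1.0]]
force: [2.9, 4.5, 4.0]
finger_gap: 0.0128
grip_force: 60.7
```

Call:
servo_tool --series "0 0 0 0 0 0 20;0 0 0 0 0 0 40;0 0 0 0 0 0 50;0 0 0 0 0 0 50;0 0 -10 0 0 0 50;0 0 -15 0 0 0 50;0 0 -20 0 0 0 50;0 0 0 0 0 0 50;0 0 0 0 0 0 50"

```text
time_s: 10.35
ee_pos: [0.5659, 0.2184, 0.1497]
orientation: [[-0.167, 0.986, 0.001], [0.986, 0.167, 0.0], [-0.0, 0.001, -1.0]]
force: [-0.4, 0.3, 0.0]
finger_gap: 0.0503
grip_force: 0.0
```

```bash
python3 - <<'E'
from h import *
a=snap('wrist','w4.png');f=a['frame'];h=cv2.cvtColor(f,cv2.COLOR_RGB2HSV)
R=np.zeros(f.shape[:2],bool);R[150:240,240:320]=1
red=comps(R&(h[...,1]>120)&((h[...,0]<10)|(h[...,0]>170)),1)[0]
m=ray(a,*red[1],.091)[:2];print(red[:2],m)
e=ctrl.sense();print(e['ee_pos'],pix(a,(.567,.217,.128)),pix(a,(.5643,.243,.128)))
cv2.imwrite('pics/w4c.png',cv2.resize(f[140:340,190:370,::-1],None,fx=3,fy=3,interpolation=2))
E
```

```text
(np.int32(138), array([282.52173913, 176.78985507])) [0.56126923 0.25171618]
[0.56548584 0.21825406 0.14887443] [282.50950773 255.0649064 ] [285.78720249 210.50592592]
```

View pics/w4c.png

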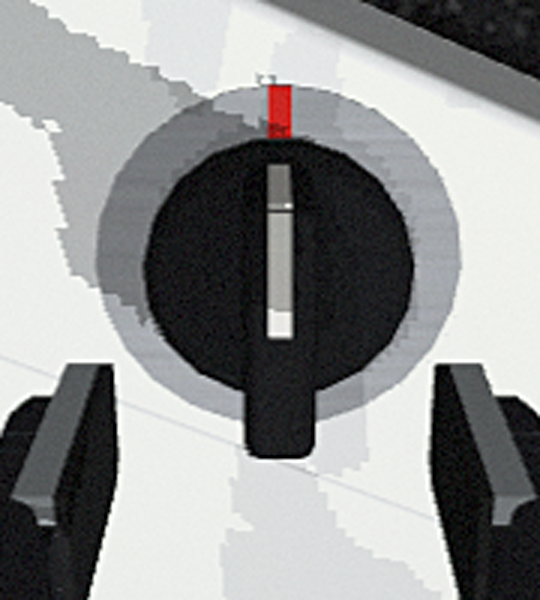

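The pointer (x≈280) lines up with the red mark (x≈279) and the dial is free of the gripper. Now over the hatch for the spatula.

Call:
servo_tool --series "0 0 -25 0 0 0 60;0 0 -40 0 0 0 60;-10 -5 -35 0 0 0 60;-27 -11 0 0 0 0 60;-27 -11 0 0 0 0 60;-27 -11 0 0 0 0 60;-27 -11 0 0 0 0 60;-27 -11 0 0 0 0 60;-27 -11 0 0 0 0 60;-26 -14 0 0 0 0 60"

```text
time_s: 11.4
ee_pos: [0.5143, 0.0079, 0.2482]
orientation: [[-0.167, 0.986, -0.002], [0.986, 0.167, 0.0], [0.0, -0.002, -1.0]]
force: [0.1, 0.2, 0.1]
finger_gap: 0.0603
grip_force: 0.0
```

Call:
servo_tool --series "0 0 0 0 0 8 60;0 0 0 0 0 8 60;0 0 0 0 0 7.6 60;0 0 0 0 0 0 60;0 0 0 0 0 0 60"

```text
time_s: 11.9
ee_pos: [0.5147, 0.009, 0.2486]
orientation: [[0.239, 0.971, -0.001], [0.971, -0.239, 0.0], [-0.0, -0.001, -1.0]]
force: [0.0, -0.6, 0.5]
finger_gap: 0.0601
grip_force: 0.0
```

```bash
python3 - <<'E'
from h import *
a=snap('wrist','w5.png');e=ctrl.sense();print(e['time_s'],e['ee_pos'],np.round(e['orientation'],3),np.round(e['q'],1))
o=np.array([.529,.0675]);X=np.array([.970,-.242]);Y=np.array([.242,.970])
for y,z in((-143,.06),(-17,.082),(-120,.02)): print(y,pix(a,[*(o+Y*y/1e3),z]).round())
E
```

```text
11.95 [0.51477069 0.00907582 0.24873491] [[ 0.239  0.971 -0.001]
 [ 0.971 -0.239  0.   ]
 [-0.    -0.001 -1.   ]] [-7.5 17.8 87.1 -0.  75.1  6.3]
-143 [281. 251.]
-17 [281. 138.]
-120 [281. 219.]
```

View pics/w5.png

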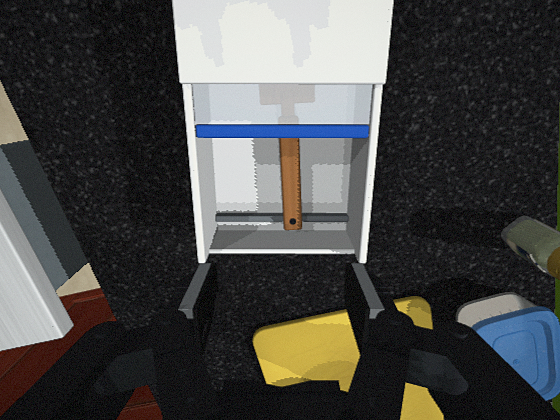

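The handle runs from (292,230) at its end to (289,138) at the blue strip, whose edge is where predicted. Measure the handle axis.

```bash
python3 - <<'E'
from h import *
a=snap('wrist');f=a['frame'];h=cv2.cvtColor(f,cv2.COLOR_RGB2HSV)
R=np.zeros(f.shape[:2],bool);R[140:240,265:315]=1
w=comps(R&(h[...,0]<20)&(h[...,1]>90)&(f.max(2)>60),1)[0]
o=np.array([.529,.0675]);X=np.array([.970,-.242]);Y=np.array([.242,.970]);M=np.array([X,Y])
ys,xs=np.nonzero(w[2]);P=np.array([M@(ray(a,x,y,.032)[:2]-o) for x,y in zip(xs,ys)])*1e3
print(w[0],P.min(0),P.max(0))
for y0 in(-115,-100,-90,-80,-60,-40):
    q=P[abs(P[:,1]-y0)<2,0];print(y0,q.min().round(1),q.max().round(1),q.mean().round(1))
p=np.polyfit(P[:,1],P[:,0],1);print('x=',p,'angle',np.degrees(np.arctan(p[0])))
g=o+X*np.polyval(p,-85)/1e3+Y*-.085;print('grasp world',g)
e=ctrl.sense();print(np.array(e['orientation']).T@(np.append(g,.012)-e['ee_pos'])*1e3)
E
```

```text
1647 [  -2.04176159 -128.07454811] [ 23.83455448 -24.99146823]
-115 2.7 23.6 12.9
-100 2.7 22.1 12.9
-90 1.5 21.9 12.0
-80 1.4 21.7 11.5
-60 0.2 20.1 10.2
-40 -0.9 18.6 8.8
x= [-0.05569424  6.83648264] angle -3.1877516157446144
grasp world [ 0.51965338 -0.01775006]
[-24.8722871   11.26516343 236.88527908]
```

Call:
servo_tool --series "0 0 0 0 0 -3.2 60;-5 2 20 0 0 0 60;-5 2 20 0 0 0 60;-5 2 20 0 0 0 60;-5 2 20 0 0 0 60;-5.5 2 20 0 0 0 60;0 0 20 0 0 0 60;0 0 20 0 0 0 60;0 0 0 0 0 0 60;0 0 0 0 0 0 60"

```text
time_s: 13.0
ee_pos: [0.5201, -0.0179, 0.1095]
orientation: [[0.187, 0.982, -0.0], [0.982, -0.187, -0.0], [-0.0, -0.0, -1.0]]
force: [0.1, 0.0, 0.9]
finger_gap: 0.0603
grip_force: 0.0
```

```bash
python3 - <<'E'
from h import *
a=snap('wrist','w6.png');e=ctrl.sense();print(e['time_s'],e['ee_pos'],np.round(e['orientation'],3))
E
```

```text
13.05 [ 0.52061109 -0.01795953  0.11009578] [[ 0.187  0.982  0.001]
 [ 0.982 -0.187 -0.   ]
 [-0.     0.001 -1.   ]]
```

View pics/w6.png

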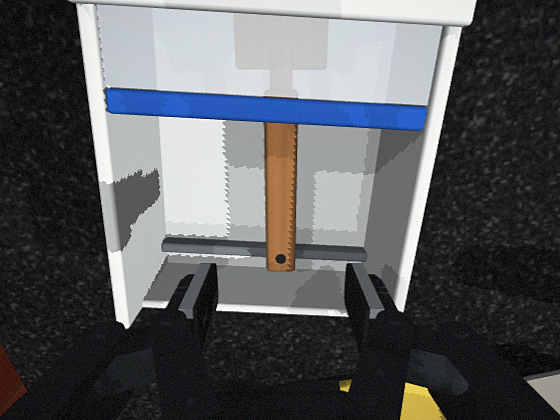

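The handle is centred between the fingers at column 280 and parallel to the tool. Descend and close.

Call:
servo_tool --series "0 0 18 0 0 0 60;0 0 18 0 0 0 60;0 0 18 0 0 0 60;0 0 18 0 0 0 60;0 0 14 0 0 0 60;0 0 11 0 0 0 60;0 0 0 0 0 0 40;0 0 0 0 0 0 25;0 0 0 0 0 0 14;0 0 0 0 0 0 14"

```text
time_s: 14.05
ee_pos: [0.5209, -0.0181, 0.0134]
orientation: [[0.187, 0.982, 0.002], [0.982, -0.187, -0.0], [-0.0, 0.002, -1.0]]
force: [-0.9, 1.1, 4.7]
finger_gap: 0.0206
grip_force: 59.2
```

Call:
servo_tool --series "0 0 0 0 0 0 14;0 0 0 0 0 0 14;0 0 0 0 0 0 14;0 0 0 0 0 0 14"

```text
time_s: 14.45
ee_pos: [0.5209, -0.0181, 0.0134]
orientation: [[0.188, 0.982, 0.002], [0.982, -0.188, -0.001], [-0.0, 0.002, -1.0]]
force: [-0.5, 0.3, 7.6]
finger_gap: 0.021
grip_force: 59.4
```

Call:
servo_tool --series "0 0 -4.6 0 0 0 14;-0.1 0 -4.6 0 -1.5 0 14;-0.2 0 -4.6 0 -1.5 0 14;-0.3 0 -4.6 0 -1.5 0 14;-0.4 0 -4.6 0 -1.5 0 14;0 0 0 0 0 0 14;0 0 0 0 0 0 14"

```text
time_s: 15.15
ee_pos: [0.52, -0.018, 0.0354]
orientation: [[0.186, 0.982, -0.019], [0.977, -0.187, -0.102], [-0.104, 0.0, -0.995]]
force: [0.3, -0.5, -0.5]
finger_gap: 0.0207
grip_force: 58.7
```

Call:
servo_tool --series "-0.6 0 -4.6 0 -1.5 0 14;-0.7 0 -4.5 0 -1.5 0 14;-0.8 0 -4.5 0 -1.5 0 14;-0.9 0 -4.5 0 -1.5 0 14;-1 0 -4.5 0 -1.5 0 14;-1.2 0 -4.5 0 -1.5 0 14;0 0 0 0 0 0 14;0 0 0 0 0 0 14"

```text
time_s: 15.95
ee_pos: [0.5198, -0.0186, 0.0628]
orientation: [[0.181, 0.982, -0.049], [0.949, -0.187, -0.254], [-0.259, -0.0, -0.966]]
force: [0.1, -0.2, -0.3]
finger_gap: 0.0209
grip_force: 58.7
```

```bash
python3 - <<'E'
from h import *
a=snap('wrist','w7.png');cv2.imwrite('pics/w7.png',a['frame'][:,:,::-1])
E
```

```text
(no output)
```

View pics/w7.png

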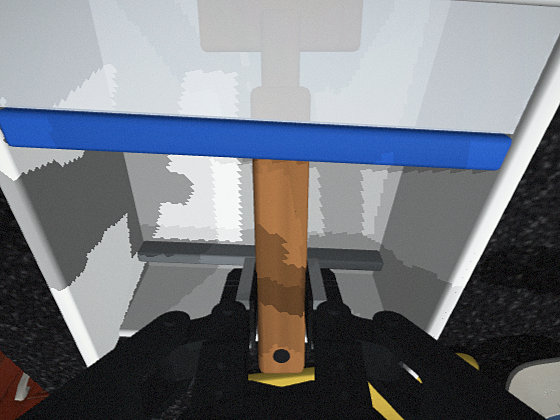

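That view shows the spatula held and tilted, passing under the blue edge with no contact force. It was my eleventh picture, one over the limit of 10, so I view no more and work by numbers from here. Draw it out along its own axis.

Call:
servo_tool --series "-6 0 0 0 0 0 14;-6 0 0 0 0 0 14;-6 0 0 0 0 0 14;-6 0 0 0 0 0 14;-6 0 0 0 0 0 14;0 0 0 0 0 0 14"

```text
time_s: 16.6
ee_pos: [0.5144, -0.0481, 0.071]
orientation: [[0.182, 0.982, -0.048], [0.949, -0.189, -0.254], [-0.259, 0.0, -0.966]]
force: [0.6, -0.1, 0.0]
finger_gap: 0.0205
grip_force: 58.7
```

Call:
servo_tool --series "-6 0 0 0 0 0 14;-6 0 0 0 0 0 14;-6 0 0 0 0 0 14;-6 0 0 0 0 0 14;-6 0 0 0 0 0 14;-6 0 0 0 0 0 14;-6 0 0 0 0 0 14;-6 0 0 0 0 0 14;-6 0 0 0 0 0 14;-6 0 0 0 0 0 14"

```text
time_s: 17.6
ee_pos: [0.5034, -0.1046, 0.0863]
orientation: [[0.181, 0.982, -0.049], [0.949, -0.188, -0.254], [-0.259, -0.0, -0.966]]
force: [-0.2, -0.2, 0.1]
finger_gap: 0.0206
grip_force: 58.7
```

Call:
servo_tool --series "-6 0 0 0 0 0 14;-6 0 0 0 0 0 14;-6 0 0 0 0 0 14;-6 0 0 0 0 0 14;-6 0 0 0 0 0 14;-6 0 0 0 0 0 14;-6 0 0 0 0 0 14;0 0 0 0 0 0 14;0 0 0 0 0 0 14"

```text
time_s: 18.5
ee_pos: [0.4959, -0.1441, 0.0971]
orientation: [[0.182, 0.982, -0.049], [0.949, -0.188, -0.254], [-0.259, 0.0, -0.966]]
force: [0.9, -0.1, -1.2]
finger_gap: 0.0212
grip_force: 58.7
```

Drawn 131 mm without contact; by calculation the tip is about 19 mm clear of the shutter's edge. Lift straight up.

Call:
servo_tool --series "-2 0 -7.7 0 0 0 14;-4 0 -15.5 0 0 0 14;-4 0 -15.5 0 0 0 14;-4 0 -15.5 0 0 0 14;-4 0 -15.5 0 0 0 14;-4 0 -15.5 0 0 0 14;-4 0 -15.5 0 0 0 14;-4 0 -15.5 0 0 0 14;-4 0 -15.5 0 0 0 14;-4 0 -15.5 0 0 0 14"

```text
time_s: 19.5
ee_pos: [0.4961, -0.1422, 0.2503]
orientation: [[0.181, 0.982, -0.048], [0.949, -0.187, -0.254], [-0.259, 0.0, -0.966]]
force: [0.2, -0.1, -0.7]
finger_gap: 0.0204
grip_force: 58.7
```

Call:
servo_tool --series "-4 0 -15.5 0 0 0 14;-4 0 -15.5 0 0 0 14;-2 0 -7.7 0 0 0 14;0 0 0 0 0 0 14;0 0 0 0 0 0 14;0 0 0 0 0 0 14;0 0 0 0 0 0 14;0 0 0 0 0 0 14;0 0 0 0 0 0 14"

```text
time_s: 20.4
ee_pos: [0.4962, -0.1423, 0.2888]
orientation: [[0.181, 0.982, -0.049], [0.949, -0.188, -0.254], [-0.259, -0.001, -0.966]]
force: [-0.1, -0.1, -0.7]
finger_gap: 0.0207
grip_force: 58.7
```

```bash
python3 - <<'E'
from h import *
e=ctrl.sense();R=np.array(e['orientation']);p=np.array(e['ee_pos']);g=p-R[:,2]*.019
print(e['time_s'],p,'tip',g+R[:,0]*.178,'end',g-R[:,0]*.042,np.abs(e['qd']).max(),e['finger_gap'],e['grip_force'])
for n in('scene','top','wrist'):
    a=snap(n);f=a['frame'];h=cv2.cvtColor(f,cv2.COLOR_RGB2HSV)
    m=(h[...,0]>=4)&(h[...,0]<18)&(h[...,1]>90)&(h[...,1]<220)&(f.max(2)>60)
    K=foc(a);Rc=np.array(a['R']);t=np.array(a['t']);v,u=np.nonzero(m);z=a['z_map'][v,u];v,u,z=v[z>0],u[z>0],z[z>0]
    W=(np.c_[(u-a['cx'])/K*z,(v-a['cy'])/K*z,z]-t)@Rc
    L=(W-g)@R
    k=(abs(L[:,1])<.04)&(abs(L[:,2])<.03)&(L[:,0]>-.06)&(L[:,0]<.2);
    if k.any(): print(n,k.sum(),'world z',W[k,2].min(),W[k,2].max(),'along tool x',L[k,0].min(),L[k,0].max(),'z',np.median(L[k,2]))
# dial: mark and pointer from the top camera; shutter blue
    if n!='wrist':
        b=(h[...,0]>100)&(h[...,0]<125)&(h[...,1]>120)
        for c in comps(b,4): print(n,'blue',c[0],c[1].round(1),ray(a,*c[1],.082)[:2].round(4), 'tub?',ray(a,*c[1],.06)[:2].round(3))
E
```

```text
20.4 [ 0.49619125 -0.14227102  0.28880167] tip [0.52937447 0.03143884 0.26107518] end [ 0.48951458 -0.17729001  0.31802653] 0.22858553581732546 0.02069045996630878 58.690985441207886
scene 386 world z 0.24900882349436054 0.3078735145985591 along tool x 0.00741156323090158 0.17795467540871887 z 0.005823443119051835
scene blue 479 [287.4 167.5] [ 0.7324 -0.2693] tub? [ 0.747 -0.286]
scene blue 348 [478.2 143.6] [ 0.1758 -0.9627] tub? [ 0.182 -0.99 ]
scene blue 83 [270.9 236.6] [0.5266 0.0599] tub? [0.538 0.048]
scene blue 54 [135.8 376.6] [0.4703 0.7512] tub? [0.481 0.75 ]
top 444 world z 0.24804659588692263 0.32192201399461157 along tool x -0.041200235227471564 0.17197083643780606 z 0.005693689271321207
top blue 1134 [360.5 153.6] [ 0.7405 -0.292 ] tub? [ 0.748 -0.296]
top blue 94 [267.2 228.7] [0.5281 0.056 ] tub? [0.533 0.056]
top blue 29 [ 66.2 269.5] [0.4878 0.715 ] tub? [0.492 0.724]
wrist 24421 world z 0.26858090447588717 0.31902711022371655 along tool x -0.043892733252084544 0.11374129819231607 z 0.0005307614471822859
```

Spatula held, lowest point about 248 mm (170 mm needed). The shutter strip at (0.527, 0.058) agrees with the dial still being at the mark. Handing in.

```bash
python3 -c "
from workcell import ctrl
print(ctrl.job_done())"
```

```text
the job is handed in; nothing more can be done
None
```

Handed in at about 20.5 s: the dial was turned to the red mark and released, and the spatula was drawn out and is held still about 16 cm above the case top; the drawing-out met no contact force and I did not re-measure the bowl or jar, and I viewed 11 pictures, one over the limit of 10.

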